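# Sweep the cucumber slices off the prep board into the pan

### The arm

A 6-joint arm with a two-finger parallel gripper is mounted at the origin on the work surface. World frame = base frame: x ahead of the robot, y to its left, z up, the work surface at z = 0. Lengths are in mm, angles in rad, forces in N, time in s.
With the tool pointing down it reaches from about 350 to 975 mm from the base axis. Payload 7.1 kg.
Tool frame: the origin (TCP) lies on the mounting face of the last link; the fingertips stand 182 mm ahead of it and the grasp point (between the pads) lies 163 mm ahead of it (ctrl.tcp_to_tips is the distance from the TCP to the fingertips, in mm); z points along the fingers, y is the direction in which the jaws open and shut (so a half turn about z gives the same grasp; the last joint's range is limited). The gripper opens to 88 mm and grips with 3 to 60 N. Pads are 20 mm wide; open, the fingers measure 115 mm over their backs; the gripper's body (75 mm by 178 mm) begins 61 mm behind the grasp point.
Start: joints at [1.3, 0.423, 1.63, -0, 1.089, -0.019], TCP at [155.686, 605.284, 404.675] pointing down, gripper open.
Joint ranges: [-3, 3], [-0.9, 2.11], [0.09, 2.58], [-1.31, 4.45], [0.11, 2.69], [-2.54, 2.54]. Speed limits (rad/s): [2.39, 2.39, 3.01, 3.14, 3.14, 3.14].

### API

Orientations are given as a rotation vector (axis times angle).
In Python, from workcell import ctrl gives the robot as it stands. The module is installed in compiled form; this text tells all that it offers.
- The arm moves only by the tool send_rows, never from a script. Its argument "commands" is a list of rows, each an object with "translation": the shift along the world's x, y, z normalised to -1 to 1, where 1 is 0.1 m, a list of three; "twist": the turn, a rotation vector about the world's x, y, z normalised to -1 to 1, where 1 is 0.5 rad, a list of three. A call has exactly 10 rows; each row is the pose to reach, as a shift and turn from the pose commanded when the call began; what a row does not reach only later rows make up. A row lasts 1/10 s, in which the tool goes at most 50 mm and 8.59 degrees, less where a joint would pass 70% of its speed; a pose out of reach is approached as far as the arm can. A call with a number of a shift or a turn outside -1 to 1 is refused whole. A call with a gripper value outside its range is refused whole. "grip" is the closure, from -1 (fully open) to 1 (shut), set as the call begins (left out, the last holds). The fingers move at their own pace and stop on an object; the grip force is fixed at half the most. Time passes only in rows, so rows that repeat a pose let the fingers close, or fill a call up. It gives the time, the measured TCP pose, the force and the opening at its end, in the units of the state.
- ctrl.get_obs(): the state, without advancing time (a new reading comes with each control period).
- ctrl.get_image(name): name is "side" or "top"; returns a dict with "img" (480x640x3 uint8, red, green, blue), "intrinsics" (3x3 intrinsics, pixels), "cam_to_world" (4x4, takes a point from camera to world coordinates). Camera axes: x right, y down, z forward; pixel columns grow to the right and rows downward; lengths in mm; the calibration is good to about 2 mm. A picture is of the moment at which its call begins. There is no depth.
- ctrl.close_job(): hands the job in, once; it reports no verdict.
The state is a dict: "t": time; "qpos": joint angles; "qvel": joint speeds; "joint_torque": joint torques, N m; "ee_pos": TCP position; "orientation": TCP orientation; "ft_force": force on the tool from outside, world axes, zero at the start; "moment": the same for the moment, N m; "width": finger opening in mm.
Only numpy, scipy, OpenCV 4.12 (cv2) and the standard library are available. Lean on these libraries where they do the work, as an engineer would, in place of code of your own. Each camera call takes 0.05 s, during which the arm holds its last target. There are 200 camera calls.

### The job

Clear the prep board: with the fingers as a brush, sweep all four cucumber slices across the board and through its opening, so that they drop into the steel pan below. Only push them along the board, never pinch, lift or squash them, and leave everything else on the board standing or lying where it is, including the little jam jar among the slices.

Things in the scene. Friction and masses are not known exactly. Their poses are not given: they have to be found in the camera images.
- board: Fixed beech prep board, 330 mm (its x) by 600 mm (its y), on bearers; its flat top is 66 mm above the table. Origin: centre of the underside, on the table; z up. At its -y end (the robot's right) a rectangular opening goes through it. It does not move.
- opening (a point): Centre of the opening, level with the board's top surface; axes as the board's. The opening is 240 mm along x by 135 mm along y, with square edges in a 22 mm thick board; the edge nearest the slices lies 67.5 mm in +y from this point. A shallow steel pan is fixed under it, slightly larger than the opening; its floor is 61 mm below this point.
- slice0: One of four equal thick cucumber slices: disc 42 mm across, 15 mm thick, about 20 g, lying flat on the board, free to slide. Origin: centre of its underside; z up. It starts within 105 mm of the board's long centre line, at least 15 mm short of the opening's near edge.
- slice1: One of four equal thick cucumber slices: disc 42 mm across, 15 mm thick, about 20 g, lying flat on the board, free to slide. Origin: centre of its underside; z up. It starts within 105 mm of the board's long centre line, at least 15 mm short of the opening's near edge.
- slice2: One of four equal thick cucumber slices: disc 42 mm across, 15 mm thick, about 20 g, lying flat on the board, free to slide. Origin: centre of its underside; z up. It starts within 105 mm of the board's long centre line, at least 15 mm short of the opening's near edge.
- slice3: One of four equal thick cucumber slices: disc 42 mm across, 15 mm thick, about 20 g, lying flat on the board, free to slide. Origin: centre of its underside; z up. It starts within 105 mm of the board's long centre line, at least 15 mm short of the opening's near edge.
- mini_jar: Small closed jar of jam, 48 mm across, 52 mm high, 90 g, standing in the middle of the board among the slices; one slice starts behind it as seen from the opening. Origin: centre of its underside. To be left alone.
- cucumber_end: Uncut end of the cucumber, 120 mm long (its x), 42 mm thick, lying across the board beyond the slices, away from the opening. Origin: middle of its underside. To be left alone.
- knife: Small knife, 210 mm long (its x), handle 105 mm long, 20 mm wide, 14 mm thick, lying across the board's +y end. Origin: where handle and blade meet, at the underside. To be left alone.
- salt_shaker: Small salt shaker, 36 mm across, 65 mm high, 90 g, standing beyond the slices near the board's +x, +y corner. Origin: centre of its underside. To be left alone.

How it is judged (in metres and radians):
At the end, for the whole second after the job is handed in: All four slices are at rest in the pan: inside the opening's outline and at least 20 mm below the board's top; the little jar, cucumber end, knife and salt shaker are within 20 mm of where they started (x of slice0 in the frame of opening between -0.122 and 0.122 m and y of slice0 in the frame of opening between -0.072 and 0.072 m and z of each of slice0, slice1, slice2, slice3 in the frame of opening below -0.02 m and x of slice1 in the frame of opening between -0.122 and 0.122 m and y of slice1 in the frame of opening between -0.072 and 0.072 m and x of slice2 in the frame of opening between -0.122 and 0.122 m and y of slice2 in the frame of opening between -0.072 and 0.072 m and x of slice3 in the frame of opening between -0.122 and 0.122 m and y of slice3 in the frame of opening between -0.072 and 0.072 m and linear speed of each of slice0, slice1, slice2, slice3 below 0.03 m/s and distance of each of mini_jar, cucumber_end, knife, salt_shaker from where it was at the start of the episode below 0.02 m); the robot touches nothing.
It fails at once if a slice is lifted: its underside's centre comes more than 35 mm above the board's top (z of any of slice0, slice1, slice2, slice3 in the frame of opening above 0.035 m).
It fails at once if a slice is pinched or squashed: the fingers press on it with more than 15 N (contact force between the fingers and slice0 above 15 N or contact force between the fingers and slice1 above 15 N or contact force between the fingers and slice2 above 15 N or contact force between the fingers and slice3 above 15 N).
It fails at once if the little jar, the cucumber end, the knife or the salt shaker is moved by more than 20 mm (distance of any of mini_jar, cucumber_end, knife, salt_shaker from where it was at the start of the episode above 0.02 m).
It fails at once if the little jar or the salt shaker is tipped (more than 0.5 rad) (angle between any of mini_jar, salt_shaker's own z axis and vertical above 0.5 rad).
It also fails if it takes over 61 s, if anything falls off the work surface, if the arm or the gripper's body presses on something with over 40 N, if the wrist force passes 120 N, or if a joint passes its speed limit or range.

## Working session

There is one attempt and no reset: what is moved stays moved. The work goes in short steps, Python scripts to look and compute and a tool call to move; the robot and the scene stay as the last step left them, time stands still between calls to the robot, and variables do not carry over. Pictures are saved under pics/ and viewed, about 8 in all and at most 12, crops included, and the job is handed in when it is done.

Besides the shell and the picture viewer there is one more tool, called after ">>>" by a JSON object that holds its "name" and its "arguments". send_rows: Moves the arm, as the interface text tells. Its arguments: {"type":"object","properties":{"commands":{"type":"array","items":{"type":"object","properties":{"translation":{"type":"array","items":{"type":"number"}},"twist":{"type":"array","items":{"type":"number"}}}}},"grip":{"type":"number"}},"required":["commands"]}

```bash
mkdir -p pics; cat > h.py <<'E'
import numpy as np, cv2
from workcell import ctrl
def ray(im,uv,z):
    K=np.array(im["intrinsics"]);T=np.array(im["cam_to_world"])
    d=T[:3,:3]@np.linalg.solve(K,[uv[0],uv[1],1.]);o=T[:3,3]
    return (o+d*(z-o[2])/d[2]).round(1)
E
python3 - <<'E'
from h import *
import pickle
for n in("top","side"):
    im=ctrl.get_image(n);pickle.dump(im,open(n+"0.pkl","wb"))
    cv2.imwrite(f"pics/{n}0.png",im["img"][:,:,::-1]);print(n,np.array(im["cam_to_world"]).round(2).tolist(),np.array(im["intrinsics"]).tolist())
o=ctrl.get_obs();print({k:np.round(v,3).tolist() for k,v in o.items()},ctrl.tcp_to_tips)
E
```

```text
top [[0.0, -0.99, 0.13, 480.17], [-1.0, -0.0, 0.01, 64.97], [-0.01, -0.13, -0.99, 837.56], [0.0, 0.0, 0.0, 1.0]] [[438.1591220584315, 0.0, 319.10935218708295], [0.0, 438.1591220584315, 233.31897135449725], [0.0, 0.0, 1.0]]
side [[-1.0, -0.05, 0.05, 563.73], [-0.07, 0.72, -0.69, 661.68], [0.0, -0.7, -0.72, 684.82], [0.0, 0.0, 0.0, 1.0]] [[569.4498930738047, 0.0, 317.38693085228533], [0.0, 569.4498930738047, 241.28461026975683], [0.0, 0.0, 1.0]]
{'t': 0.1, 'qpos': [1.3, 0.424, 1.631, -0.0, 1.089, -0.019], 'qvel': [0.002, -0.003, -0.001, 0.001, 0.0, 0.001], 'joint_torque': [0.001, -54.561, -27.432, 0.065, 0.019, -0.0], 'ee_pos': [155.636, 605.067, 403.986], 'orientation': [-0.394, -3.117, 0.002], 'ft_force': [-0.358, 0.013, -0.301], 'moment': [0.038, 0.022, -0.042], 'width': 87.558} 182.0
```

View pics/top0.png

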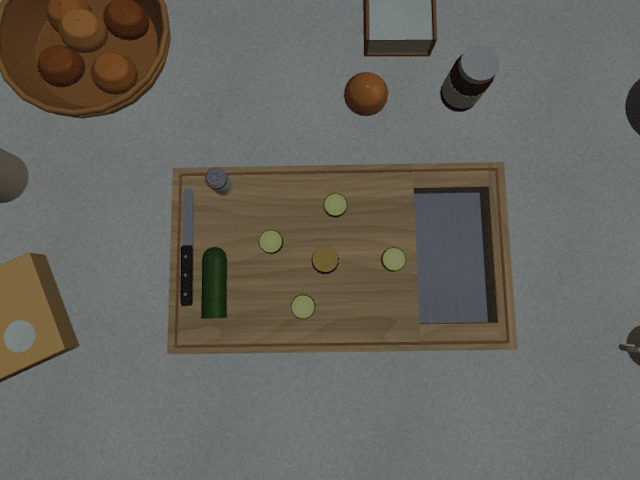

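View pics/side0.png

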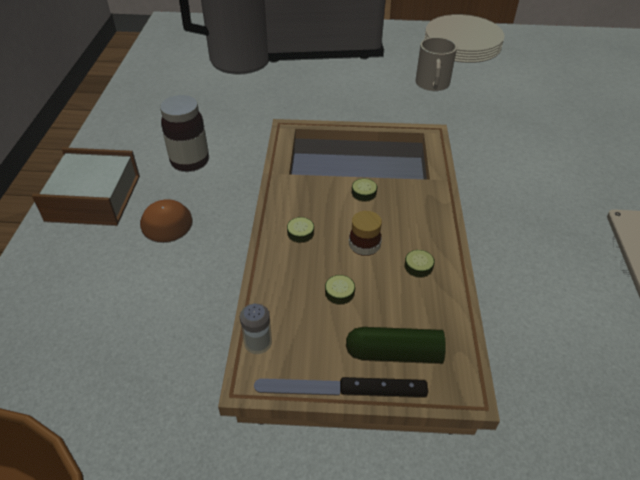

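```bash
python3 - <<'E'
from h import *
import pickle
im=pickle.load(open("top0.pkl","rb"))
for n,uv,z in [("bTL",(173,168),66),("bTR",(503,163),66),("bBR",(516,349),66),("bBL",(168,353),66),("oTL",(414,187),66),("oTR",(489,187),66),("oBR",(497,322),66),("oBL",(419,322),66),
 ("sA",(335.5,205),81),("sB",(271,242),81),("sC",(394,259),81),("sD",(303,307),81),("jar",(325,259),118),("cucR",(227,285),87),("salt",(216,178),131)]:
    print(n,ray(im,uv,z))
sd=pickle.load(open("side0.pkl","rb"))
for n,uv,z in [("sA",(300.5,228),81),("sB",(340,288),81),("sC",(365,187.5),81),("sD",(419.5,262),81),("jar",(367,222),118),("oL",(289,177),66),("oR",(426,180),66)]:print(n,ray(sd,uv,z))
c=im["img"][150:360,160:520,::-1]
cv2.imwrite("pics/c.png",cv2.resize(c,None,fx=2.2,fy=2.2,interpolation=cv2.INTER_CUBIC))
E
```

```text
bTL [700.6 340.6  66. ]
bTR [ 710.4 -257.1   66. ]
bBR [ 383.1 -262.8   66. ]
bBL [373.  333.6  66. ]
oTL [665.8 -95.8  66. ]
oTR [ 666.  -229.9   66. ]
oBR [ 428.2 -232.7   66. ]
oBL [427.6 -98.7  66. ]
sA [629.7  45.6  81. ]
sB [564.1 157.8  81. ]
sC [535.2 -55.2  81. ]
sD [452.7 101.1  81. ]
jar [532.1  63.8 118. ]
cucR [489.4 230.8  87. ]
salt [665. 245. 131.]
sA [631.5  52.3  81. ]
sB [566.7 164.6  81. ]
sC [535.7 -49.1  81. ]
sD [455.7 108.2  81. ]
jar [533.4  70.2 118. ]
oL [664.1 -84.1  66. ]
oR [432.4 -94.1  66. ]
```

View pics/c.png

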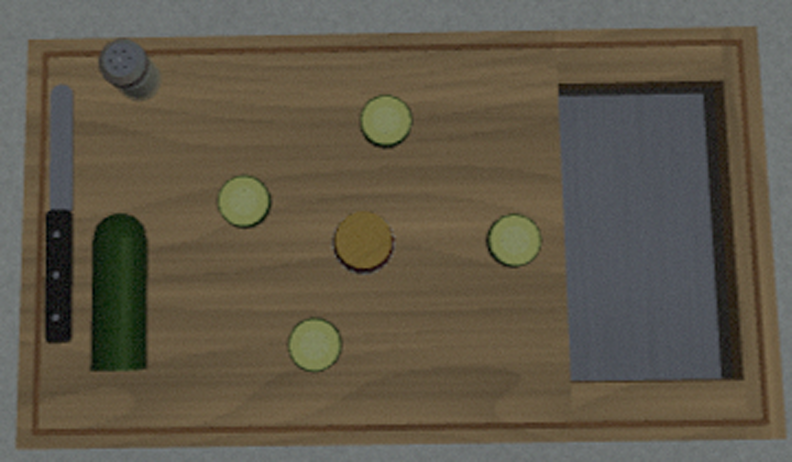

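The top view shows slices at pixels (335,205), (271,242), (394,259) and (303,307). The jar is at (325,259), and the opening spans columns 414–497 and rows 187–322. The two cameras disagree by about 6 mm in y.

My plan is to hold a gap of about 28 mm between the fingertips as a stable two-point brush. I'll take slice D (454,103) first, then C, A and B.

>>> {"name": "send_rows", "arguments": {"commands": [{"translation": [0.06,-0.1,0],"twist": [0,0,-0.088]},{"translation": [0.12,-0.2,0],"twist": [0,0,-0.176]},{"translation": [0.18,-0.3,0],"twist": [0,0,-0.264]},{"translation": [0.24,-0.4,0],"twist": [0,0,-0.352]},{"translation": [0.3,-0.5,0],"twist": [0,0,-0.44]},{"translation": [0.36,-0.6,0],"twist": [0,0,-0.528]},{"translation": [0.42,-0.7,0],"twist": [0,0,-0.616]},{"translation": [0.48,-0.8,0],"twist": [0,0,-0.704]},{"translation": [0.54,-0.9,0],"twist": [0,0,-0.792]},{"translation": [0.6,-1,0],"twist": [0,0,-0.88]}], "grip": 0.364}}

```text
t: 1.1
ee_pos: [216.2, 504.4, 404.7]
orientation: [1.071, 2.954, 0.0]
ft_force: [-0.4, -0.2, -0.5]
width: 28.3
```

>>> {"name": "send_rows", "arguments": {"commands": [{"translation": [0.06,-0.1,0],"twist": [0,0,-0.088]},{"translation": [0.12,-0.2,0],"twist": [0,0,-0.176]},{"translation": [0.18,-0.3,0],"twist": [0,0,-0.264]},{"translation": [0.24,-0.4,0],"twist": [0,0,-0.352]},{"translation": [0.3,-0.5,0],"twist": [0,0,-0.44]},{"translation": [0.36,-0.6,0],"twist": [0,0,-0.528]},{"translation": [0.42,-0.7,0],"twist": [0,0,-0.616]},{"translation": [0.48,-0.8,0],"twist": [0,0,-0.704]},{"translation": [0.54,-0.9,0],"twist": [0,0,-0.792]},{"translation": [0.6,-1,0],"twist": [0,0,-0.88]}]}}

```text
t: 2.1
ee_pos: [276.2, 404.4, 404.7]
orientation: [1.689, 2.649, 0.0]
ft_force: [-0.9, 0.0, 0.6]
width: 27.6
```

>>> {"name": "send_rows", "arguments": {"commands": [{"translation": [0.06,-0.1,0],"twist": [0,0,-0.088]},{"translation": [0.12,-0.2,0],"twist": [0,0,-0.176]},{"translation": [0.18,-0.3,0],"twist": [0,0,-0.264]},{"translation": [0.24,-0.4,0],"twist": [0,0,-0.352]},{"translation": [0.3,-0.5,0],"twist": [0,0,-0.44]},{"translation": [0.36,-0.6,0],"twist": [0,0,-0.528]},{"translation": [0.42,-0.7,0],"twist": [0,0,-0.616]},{"translation": [0.48,-0.8,0],"twist": [0,0,-0.704]},{"translation": [0.54,-0.9,0],"twist": [0,0,-0.792]},{"translation": [0.6,-1,0],"twist": [0,0,-0.88]}]}}

```text
t: 3.1
ee_pos: [336.2, 304.4, 404.7]
orientation: [2.227, 2.216, 0.0]
ft_force: [-0.3, -0.2, 0.3]
width: 28.2
```

>>> {"name": "send_rows", "arguments": {"commands": [{"translation": [0.06,-0.1,-0.07]},{"translation": [0.12,-0.2,-0.14]},{"translation": [0.18,-0.3,-0.21]},{"translation": [0.24,-0.4,-0.28]},{"translation": [0.3,-0.5,-0.35]},{"translation": [0.36,-0.6,-0.42]},{"translation": [0.42,-0.7,-0.49]},{"translation": [0.48,-0.8,-0.56]},{"translation": [0.54,-0.9,-0.63]},{"translation": [0.6,-1,-0.7]}]}}

```text
validation failed for argument at $.co...
```

>>> {"name": "send_rows", "arguments": {"commands": [{"translation": [0.1,-0.1,-0.05]},{"translation": [0.2,-0.2,-0.1]},{"translation": [0.3,-0.3,-0.2]},{"translation": [0.4,-0.4,-0.3]},{"translation": [0.5,-0.5,-0.4]},{"translation": [0.58,-0.6,-0.5]},{"translation": [0.58,-0.6,-0.6]},{"translation": [0.58,-0.6,-0.7]},{"translation": [0.58,-0.6,-0.78]},{"translation": [0.58,-0.6,-0.8]}]}}

```text
validation failed for argument at $.co...
```

```bash
python3 - <<'E'
from h import *
o=ctrl.get_obs();print({k:np.round(o[k],3).tolist() for k in("t","qpos","ee_pos","orientation","ft_force","width")})
for n,cr in(("top",(slice(150,350),slice(160,460))),("side",(slice(100,400),slice(200,500)))):
    im=ctrl.get_image(n);cv2.imwrite(f"pics/{n}1.png",cv2.resize(im["img"][cr][:,:,::-1],None,fx=2,fy=2,interpolation=cv2.INTER_CUBIC))
E
```

```text
{'t': 3.1, 'qpos': [0.71, 0.169, 1.995, 0.0, 0.978, 0.714], 'ee_pos': [336.174, 304.438, 404.691], 'orientation': [2.227, 2.216, 0.0], 'ft_force': [-0.327, -0.235, 0.281], 'width': 28.234}
```

View pics/side1.png

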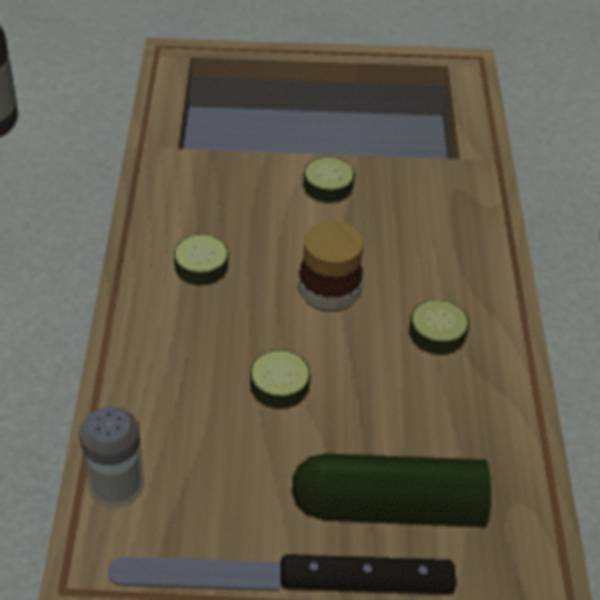

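The picture shows the board unchanged. The last two calls were refused because their rows had no twist, so I'll resend them with it.

>>> {"name": "send_rows", "arguments": {"commands": [{"translation": [0.06,-0.1,-0.07],"twist": [0,0,0]},{"translation": [0.12,-0.2,-0.14],"twist": [0,0,0]},{"translation": [0.18,-0.3,-0.21],"twist": [0,0,0]},{"translation": [0.24,-0.4,-0.28],"twist": [0,0,0]},{"translation": [0.3,-0.5,-0.35],"twist": [0,0,0]},{"translation": [0.36,-0.6,-0.42],"twist": [0,0,0]},{"translation": [0.42,-0.7,-0.49],"twist": [0,0,0]},{"translation": [0.48,-0.8,-0.56],"twist": [0,0,0]},{"translation": [0.54,-0.9,-0.63],"twist": [0,0,0]},{"translation": [0.6,-1,-0.7],"twist": [0,0,0]}]}}

```text
t: 4.2
ee_pos: [396.2, 204.4, 334.1]
orientation: [2.223, 2.22, 0.0]
ft_force: [-0.1, 0.1, -1.0]
width: 27.9
```

>>> {"name": "send_rows", "arguments": {"commands": [{"translation": [0.1,-0.1,-0.05],"twist": [0,0,0]},{"translation": [0.2,-0.2,-0.1],"twist": [0,0,0]},{"translation": [0.3,-0.3,-0.2],"twist": [0,0,0]},{"translation": [0.4,-0.4,-0.3],"twist": [0,0,0]},{"translation": [0.5,-0.5,-0.4],"twist": [0,0,0]},{"translation": [0.58,-0.6,-0.5],"twist": [0,0,0]},{"translation": [0.58,-0.6,-0.6],"twist": [0,0,0]},{"translation": [0.58,-0.6,-0.7],"twist": [0,0,0]},{"translation": [0.58,-0.6,-0.78],"twist": [0,0,0]},{"translation": [0.58,-0.6,-0.8],"twist": [0,0,0]}]}}

```text
t: 5.2
ee_pos: [453.0, 145.5, 253.6]
orientation: [-2.221, -2.221, 0.003]
ft_force: [-0.2, -0.1, 0.4]
width: 27.9
```

```bash
cat > look.py <<'E'
from h import *
import sys,pickle
n,k=sys.argv[1],sys.argv[2]
o=ctrl.get_obs();print({k:np.round(o[k],3).tolist() for k in("t","qpos","ee_pos","ft_force","width")})
cr={"top":(slice(150,360),slice(160,520)),"side":(slice(100,400),slice(200,500))}[n]
im=ctrl.get_image(n);pickle.dump(im,open(n+k+".pkl","wb"));cv2.imwrite(f"pics/{n}{k}.png",cv2.resize(im["img"][cr][:,:,::-1],None,fx=2,fy=2,interpolation=cv2.INTER_CUBIC))
E
python3 look.py side 2
```

```text
{'t': 5.2, 'qpos': [0.286, 0.459, 2.045, 0.0, 0.639, 0.286], 'ee_pos': [453.042, 145.535, 253.608], 'ft_force': [-0.229, -0.107, 0.445], 'width': 27.948}
```

View pics/side2.png

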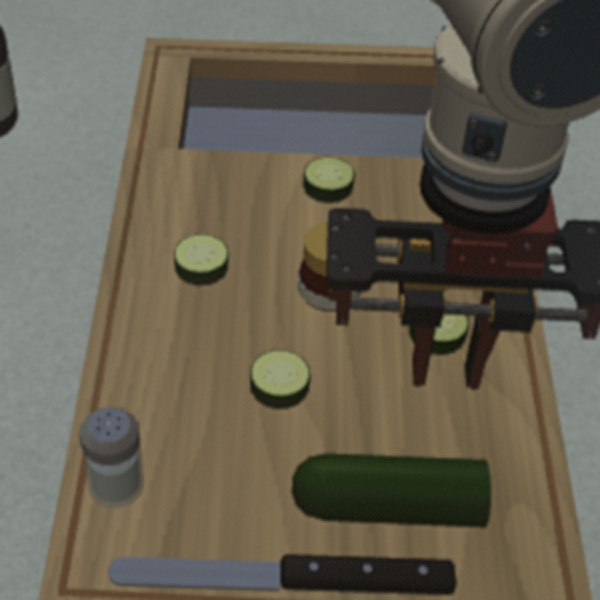

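The fingers sit squarely behind slice D at crop (440,325), with the fingertips at (420,383) and (475,388). I'll push it now.

>>> {"name": "send_rows", "arguments": {"commands": [{"translation": [0,-0.05,0],"twist": [0,0,0]},{"translation": [0,-0.12,0],"twist": [0,0,0]},{"translation": [0.01,-0.2,0],"twist": [0,0,0]},{"translation": [0.02,-0.3,0],"twist": [0,0,0]},{"translation": [0.03,-0.4,0],"twist": [0,0,0]},{"translation": [0.04,-0.5,0],"twist": [0,0,0]},{"translation": [0.05,-0.6,0],"twist": [0,0,0]},{"translation": [0.06,-0.7,0],"twist": [0,0,0]},{"translation": [0.07,-0.8,0],"twist": [0,0,0]},{"translation": [0.08,-0.9,0],"twist": [0,0,0]}]}}

```text
t: 6.25
ee_pos: [461.8, 54.4, 254.7]
orientation: [-2.223, -2.22, 0.0]
ft_force: [-1.7, 0.5, 0.7]
width: 28.1
```

>>> {"name": "send_rows", "arguments": {"commands": [{"translation": [0.01,-0.1,0],"twist": [0,0,0]},{"translation": [0.02,-0.2,0],"twist": [0,0,0]},{"translation": [0.03,-0.3,0],"twist": [0,0,0]},{"translation": [0.04,-0.4,0],"twist": [0,0,0]},{"translation": [0.05,-0.5,0],"twist": [0,0,0]},{"translation": [0.06,-0.6,0],"twist": [0,0,0]},{"translation": [0.07,-0.7,0],"twist": [0,0,0]},{"translation": [0.08,-0.8,0],"twist": [0,0,0]},{"translation": [0.09,-0.9,0],"twist": [0,0,0]},{"translation": [0.1,-1,0],"twist": [0,0,0]}]}}

```text
t: 7.25
ee_pos: [471.8, -45.6, 254.7]
orientation: [-2.223, -2.22, 0.0]
ft_force: [-0.5, 0.2, 0.7]
width: 27.3
```

>>> {"name": "send_rows", "arguments": {"commands": [{"translation": [0,-0.1,0],"twist": [0,0,0]},{"translation": [0,-0.2,0],"twist": [0,0,0]},{"translation": [0,-0.3,0],"twist": [0,0,0]},{"translation": [0,-0.4,0],"twist": [0,0,0]},{"translation": [0,-0.5,0],"twist": [0,0,0]},{"translation": [0,-0.6,0],"twist": [0,0,0]},{"translation": [0,-0.7,0],"twist": [0,0,0]},{"translation": [0,-0.72,0],"twist": [0,0,0]},{"translation": [0,-0.72,0],"twist": [0,0,0]},{"translation": [0,-0.72,0],"twist": [0,0,0]}]}}

```text
t: 8.25
ee_pos: [471.6, -116.6, 254.6]
orientation: [-2.222, -2.22, 0.0]
ft_force: [-1.2, 0.8, 0.1]
width: 27.8
```

```bash
python3 look.py side 3
```

```text
{'t': 8.25, 'qpos': [-0.267, 0.467, 2.024, 0.0, 0.651, -0.266], 'ee_pos': [471.608, -116.624, 254.644], 'ft_force': [-1.216, 0.797, 0.149], 'width': 27.816}
```

View pics/side3.png

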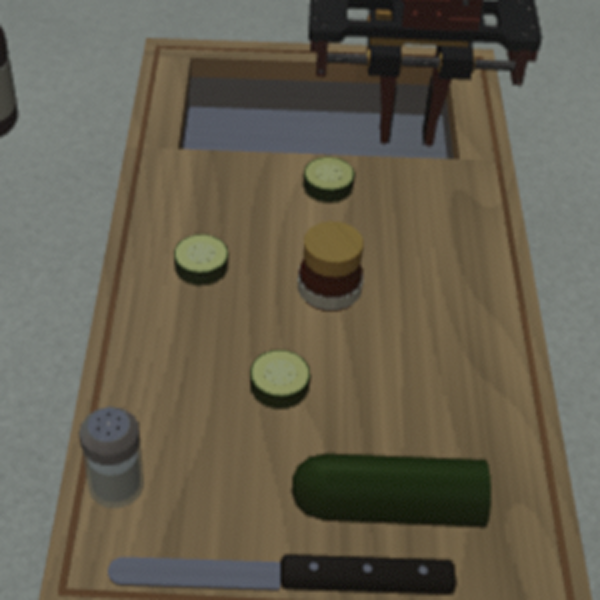

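Slice D has gone through the opening, and nothing else has moved. Next I'll take C near (535,-53), then A near (630,48).

>>> {"name": "send_rows", "arguments": {"commands": [{"translation": [0,0,0.15],"twist": [0,0,0]},{"translation": [0.04,0.05,0.3],"twist": [0,0,0]},{"translation": [0.13,0.2,0.35],"twist": [0,0,0]},{"translation": [0.24,0.36,0.35],"twist": [0,0,0]},{"translation": [0.35,0.52,0.35],"twist": [0,0,0]},{"translation": [0.46,0.68,0.35],"twist": [0,0,0]},{"translation": [0.56,0.84,0.35],"twist": [0,0,0]},{"translation": [0.63,0.95,0.35],"twist": [0,0,0]},{"translation": [0.63,1,0.3],"twist": [0,0,0]},{"translation": [0.63,1,0.2],"twist": [0,0,0]}]}}

```text
t: 9.3
ee_pos: [534.6, -16.2, 274.5]
orientation: [2.221, 2.221, 0.001]
ft_force: [-1.0, 0.8, 0.8]
width: 28.0
```

>>> {"name": "send_rows", "arguments": {"commands": [{"translation": [0,0.02,-0.1],"twist": [0,0,0]},{"translation": [0,0.02,-0.18],"twist": [0,0,0]},{"translation": [0,0.02,-0.21],"twist": [0,0,0]},{"translation": [0,-0.03,-0.21],"twist": [0,0,0]},{"translation": [0,-0.09,-0.21],"twist": [0,0,0]},{"translation": [0,-0.17,-0.21],"twist": [0,0,0]},{"translation": [0,-0.27,-0.21],"twist": [0,0,0]},{"translation": [0,-0.37,-0.21],"twist": [0,0,0]},{"translation": [0,-0.47,-0.21],"twist": [0,0,0]},{"translation": [0,-0.57,-0.21],"twist": [0,0,0]}]}}

```text
t: 10.3
ee_pos: [534.7, -74.7, 253.8]
orientation: [2.223, 2.22, 0.0]
ft_force: [0.1, -0.0, 1.2]
width: 27.5
```

>>> {"name": "send_rows", "arguments": {"commands": [{"translation": [0,-0.1,0],"twist": [0,0,0]},{"translation": [0,-0.2,0],"twist": [0,0,0]},{"translation": [0,-0.3,0],"twist": [0,0,0]},{"translation": [0,-0.4,0],"twist": [0,0,0]},{"translation": [0,-0.44,0],"twist": [0,0,0]},{"translation": [0,-0.44,0],"twist": [0,0,0]},{"translation": [0,-0.44,0.15],"twist": [0,0,0]},{"translation": [0,-0.44,0.3],"twist": [0,0,0]},{"translation": [0.05,-0.34,0.35],"twist": [0,0,0]},{"translation": [0.1,-0.24,0.35],"twist": [0,0,0]}]}}

```text
t: 11.3
ee_pos: [545.4, -96.9, 290.2]
orientation: [2.221, 2.219, 0.002]
ft_force: [0.9, -0.0, 0.3]
width: 27.8
```

```bash
python3 look.py side 4
```

```text
{'t': 11.3, 'qpos': [-0.197, 0.481, 1.863, 0.0, 0.796, -0.196], 'ee_pos': [545.427, -96.883, 290.163], 'ft_force': [0.851, -0.023, 0.274], 'width': 27.777}
```

View pics/side4.png

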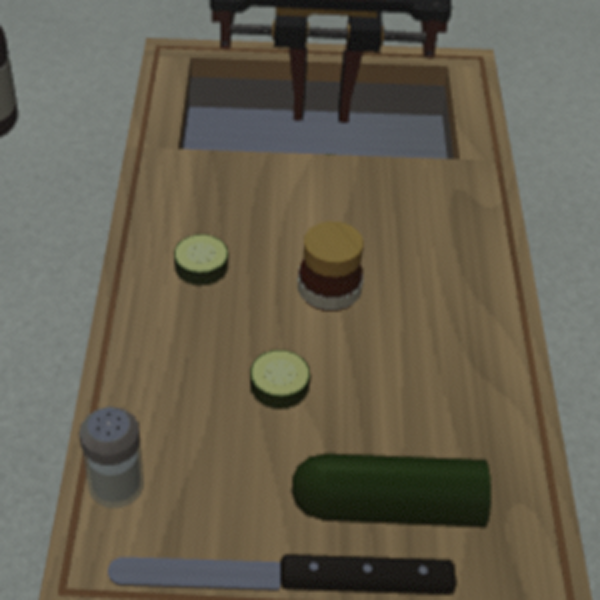

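C is through as well. Now slice A.

>>> {"name": "send_rows", "arguments": {"commands": [{"translation": [0.1,0.1,0],"twist": [0,0,0]},{"translation": [0.2,0.2,0],"twist": [0,0,0]},{"translation": [0.3,0.3,0],"twist": [0,0,0]},{"translation": [0.4,0.4,0],"twist": [0,0,0]},{"translation": [0.5,0.5,0],"twist": [0,0,0]},{"translation": [0.6,0.6,0],"twist": [0,0,0]},{"translation": [0.7,0.7,0],"twist": [0,0,0]},{"translation": [0.8,0.8,0],"twist": [0,0,0]},{"translation": [0.87,0.9,0],"twist": [0,0,0]},{"translation": [0.87,1,0],"twist": [0,0,0]}]}}

```text
t: 12.35
ee_pos: [632.6, 3.1, 288.7]
orientation: [2.222, 2.22, 0.001]
ft_force: [-0.3, -0.5, 0.3]
width: 27.9
```

>>> {"name": "send_rows", "arguments": {"commands": [{"translation": [0,0.15,0],"twist": [0,0,0]},{"translation": [0,0.3,0],"twist": [0,0,0]},{"translation": [0,0.45,0],"twist": [0,0,0]},{"translation": [0,0.6,0],"twist": [0,0,0]},{"translation": [0,0.75,0],"twist": [0,0,0]},{"translation": [0,0.86,0],"twist": [0,0,0]},{"translation": [0,0.9,-0.08],"twist": [0,0,0]},{"translation": [0,0.9,-0.2],"twist": [0,0,0]},{"translation": [0,0.9,-0.3],"twist": [0,0,0]},{"translation": [0,0.9,-0.36],"twist": [0,0,0]}]}}

```text
t: 13.35
ee_pos: [631.2, 91.7, 250.8]
orientation: [-2.222, -2.219, 0.003]
ft_force: [-0.7, -0.3, -1.8]
width: 28.0
```

>>> {"name": "send_rows", "arguments": {"commands": [{"translation": [0,-0.04,0],"twist": [0,0,0]},{"translation": [0,-0.1,0],"twist": [0,0,0]},{"translation": [0,-0.18,0],"twist": [0,0,0]},{"translation": [0,-0.28,0],"twist": [0,0,0]},{"translation": [-0.01,-0.38,0],"twist": [0,0,0]},{"translation": [-0.02,-0.48,0],"twist": [0,0,0]},{"translation": [-0.03,-0.58,0],"twist": [0,0,0]},{"translation": [-0.04,-0.68,0],"twist": [0,0,0]},{"translation": [-0.05,-0.78,0],"twist": [0,0,0]},{"translation": [-0.06,-0.88,0],"twist": [0,0,0]}]}}

```text
t: 14.35
ee_pos: [625.6, 3.4, 252.7]
orientation: [2.223, 2.22, 0.0]
ft_force: [0.0, 1.8, 0.0]
width: 27.9
```

>>> {"name": "send_rows", "arguments": {"commands": [{"translation": [-0.01,-0.1,0],"twist": [0,0,0]},{"translation": [-0.02,-0.2,0],"twist": [0,0,0]},{"translation": [-0.03,-0.3,0],"twist": [0,0,0]},{"translation": [-0.04,-0.4,0],"twist": [0,0,0]},{"translation": [-0.05,-0.5,0],"twist": [0,0,0]},{"translation": [-0.06,-0.6,0],"twist": [0,0,0]},{"translation": [-0.07,-0.7,0],"twist": [0,0,0]},{"translation": [-0.08,-0.8,0],"twist": [0,0,0]},{"translation": [-0.09,-0.9,0],"twist": [0,0,0]},{"translation": [-0.1,-1,0],"twist": [0,0,0]}]}}

```text
t: 15.35
ee_pos: [615.5, -96.6, 252.6]
orientation: [-2.222, -2.22, 0.0]
ft_force: [-0.2, -0.7, -0.9]
width: 27.7
```

>>> {"name": "send_rows", "arguments": {"commands": [{"translation": [0,-0.1,0],"twist": [0,0,0]},{"translation": [0,-0.2,0],"twist": [0,0,0]},{"translation": [0,-0.23,0],"twist": [0,0,0]},{"translation": [0,-0.23,0],"twist": [0,0,0]},{"translation": [0,-0.23,0.15],"twist": [0,0,0]},{"translation": [0,-0.23,0.3],"twist": [0,0,0]},{"translation": [0,-0.15,0.35],"twist": [0,0,0]},{"translation": [0,-0.05,0.35],"twist": [0,0,0]},{"translation": [0,0.05,0.35],"twist": [0,0,0]},{"translation": [0,0.15,0.35],"twist": [0,0,0]}]}}

```text
t: 16.35
ee_pos: [615.4, -79.4, 287.4]
orientation: [-2.221, -2.221, 0.001]
ft_force: [-0.4, 0.5, -0.4]
width: 28.0
```

```bash
python3 look.py side 5
```

```text
{'t': 16.35, 'qpos': [-0.147, 0.565, 1.711, 0.0, 0.867, -0.147], 'ee_pos': [615.419, -79.366, 287.359], 'ft_force': [-0.365, 0.459, -0.406], 'width': 27.952}
```

View pics/side5.png

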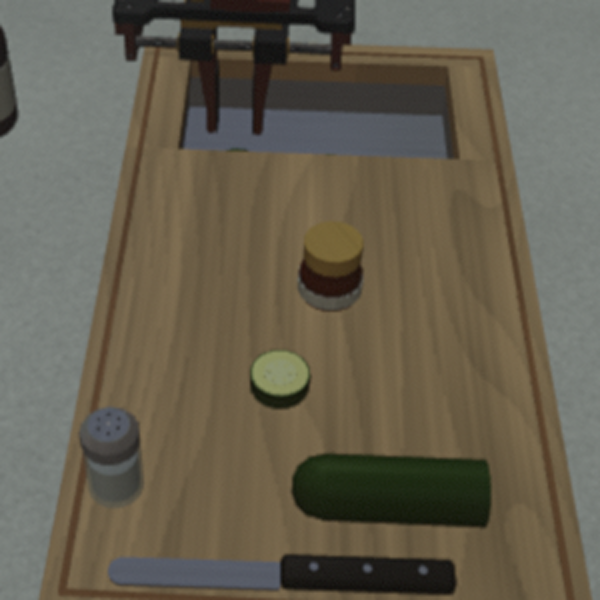

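Slice A is through. B remains, behind the jar. I'll turn the brush by 0.3 rad, push it obliquely past the jar, then straight on to the opening.

>>> {"name": "send_rows", "arguments": {"commands": [{"translation": [0,0.1,0],"twist": [0,0,0.06]},{"translation": [0,0.2,0],"twist": [0,0,0.12]},{"translation": [0,0.3,0],"twist": [0,0,0.18]},{"translation": [0,0.4,0],"twist": [0,0,0.24]},{"translation": [0,0.5,0],"twist": [0,0,0.3]},{"translation": [0,0.6,0],"twist": [0,0,0.36]},{"translation": [0,0.7,0],"twist": [0,0,0.42]},{"translation": [0,0.8,0],"twist": [0,0,0.48]},{"translation": [0,0.9,0],"twist": [0,0,0.54]},{"translation": [0,1,0],"twist": [0,0,0.6]}]}}

```text
t: 17.4
ee_pos: [615.7, 20.1, 287.7]
orientation: [1.863, 2.53, 0.0]
ft_force: [-0.7, -0.0, 0.5]
width: 27.6
```

>>> {"name": "send_rows", "arguments": {"commands": [{"translation": [0,0.1,0],"twist": [0,0,0]},{"translation": [0,0.2,0],"twist": [0,0,0]},{"translation": [0,0.3,0],"twist": [0,0,0]},{"translation": [0,0.4,0],"twist": [0,0,0]},{"translation": [0,0.5,0],"twist": [0,0,0]},{"translation": [0,0.6,0],"twist": [0,0,0]},{"translation": [0,0.7,0],"twist": [0,0,0]},{"translation": [0,0.8,0],"twist": [0,0,0]},{"translation": [0,0.9,0],"twist": [0,0,0]},{"translation": [0,1,0],"twist": [0,0,0]}]}}

```text
t: 18.4
ee_pos: [615.7, 120.1, 287.7]
orientation: [1.866, 2.528, -0.0]
ft_force: [-0.2, -0.8, 0.5]
width: 28.1
```

>>> {"name": "send_rows", "arguments": {"commands": [{"translation": [-0.08,0.1,0],"twist": [0,0,0]},{"translation": [-0.16,0.2,0],"twist": [0,0,0]},{"translation": [-0.25,0.3,0],"twist": [0,0,0]},{"translation": [-0.34,0.4,0],"twist": [0,0,0]},{"translation": [-0.43,0.5,0],"twist": [0,0,0]},{"translation": [-0.52,0.6,0],"twist": [0,0,0]},{"translation": [-0.6,0.7,0],"twist": [0,0,0]},{"translation": [-0.61,0.75,-0.05],"twist": [0,0,0]},{"translation": [-0.61,0.75,-0.15],"twist": [0,0,0]},{"translation": [-0.61,0.75,-0.25],"twist": [0,0,0]}]}}

```text
t: 19.4
ee_pos: [554.8, 194.3, 261.8]
orientation: [1.865, 2.528, 0.0]
ft_force: [-0.3, -0.8, 0.0]
width: 27.9
```

```bash
python3 look.py side 6
```

```text
{'t': 19.4, 'qpos': [0.317, 0.564, 1.796, -0.0, 0.781, 0.018], 'ee_pos': [554.845, 194.317, 261.849], 'ft_force': [-0.342, -0.827, 0.039], 'width': 27.889}
```

View pics/side6.png

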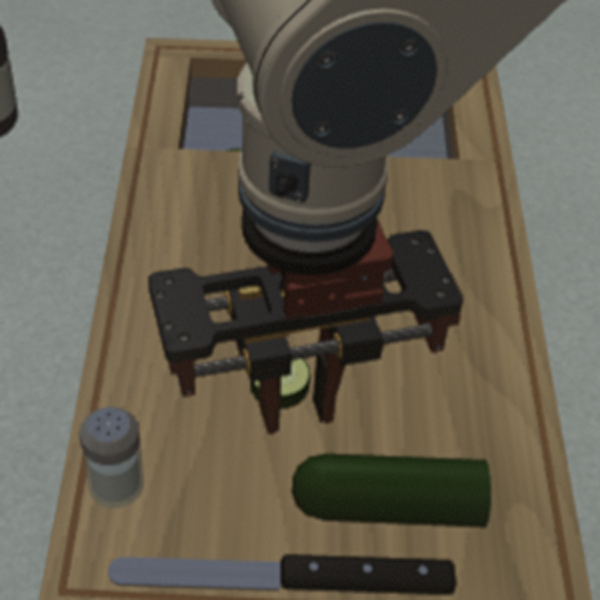

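The fingers are behind B, which shows at crop (280,380) in line with the gap. The jaws are turned the right way, clear of the cucumber end and the salt shaker.

>>> {"name": "send_rows", "arguments": {"commands": [{"translation": [0,0,-0.07],"twist": [0,0,0]},{"translation": [0,0,-0.09],"twist": [0,0,0]},{"translation": [0.01,-0.03,-0.09],"twist": [0,0,0]},{"translation": [0.02,-0.07,-0.09],"twist": [0,0,0]},{"translation": [0.04,-0.12,-0.09],"twist": [0,0,0]},{"translation": [0.08,-0.19,-0.09],"twist": [0,0,0]},{"translation": [0.13,-0.27,-0.09],"twist": [0,0,0]},{"translation": [0.18,-0.35,-0.09],"twist": [0,0,0]},{"translation": [0.23,-0.43,-0.09],"twist": [0,0,0]},{"translation": [0.28,-0.51,-0.09],"twist": [0,0,0]}]}}

```text
t: 20.45
ee_pos: [583.2, 142.4, 253.7]
orientation: [1.866, 2.527, 0.0]
ft_force: [-0.8, 0.0, 1.1]
width: 28.3
```

>>> {"name": "send_rows", "arguments": {"commands": [{"translation": [0.05,-0.08,0],"twist": [0,0,0]},{"translation": [0.1,-0.16,0],"twist": [0,0,0]},{"translation": [0.14,-0.24,0],"twist": [0,0,0]},{"translation": [0.17,-0.32,0],"twist": [0,0,0]},{"translation": [0.19,-0.41,0],"twist": [0,0,0]},{"translation": [0.2,-0.5,0],"twist": [0,0,0]},{"translation": [0.21,-0.59,0],"twist": [0,0,0]},{"translation": [0.21,-0.68,0],"twist": [0,0,0]},{"translation": [0.21,-0.77,0],"twist": [0,0,0]},{"translation": [0.21,-0.86,0],"twist": [0,0,0]}]}}

```text
t: 21.45
ee_pos: [603.6, 56.5, 253.7]
orientation: [-1.866, -2.528, 0.0]
ft_force: [0.2, 0.9, 0.6]
width: 27.8
```

```bash
python3 look.py side 7
```

```text
{'t': 21.45, 'qpos': [0.074, 0.597, 1.755, -0.0, 0.789, -0.225], 'ee_pos': [603.587, 56.516, 253.698], 'ft_force': [0.161, 0.862, 0.552], 'width': 27.826}
```

View pics/side7.png

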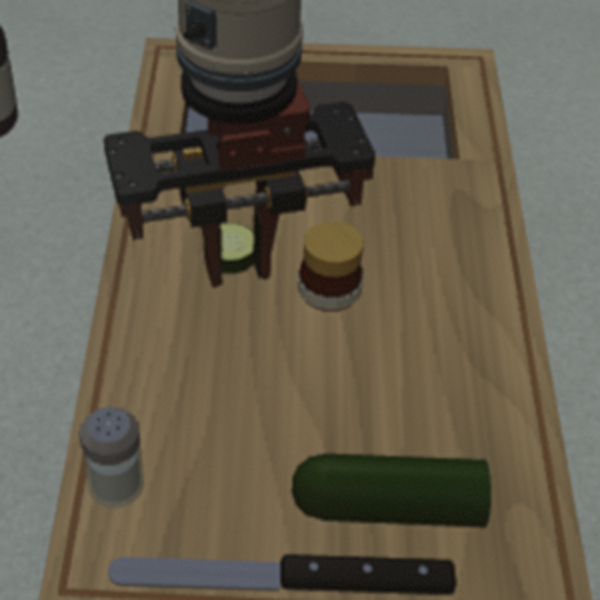

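B is cradled between the fingers at crop (235,245), past the jar, which still stands at (331,265). I'll push straight on and turn the brush back as it goes.

>>> {"name": "send_rows", "arguments": {"commands": [{"translation": [0,-0.09,0],"twist": [0,0,0]},{"translation": [0,-0.18,0],"twist": [0,0,0]},{"translation": [0,-0.27,0],"twist": [0,0,-0.06]},{"translation": [0,-0.36,0],"twist": [0,0,-0.12]},{"translation": [0,-0.45,0],"twist": [0,0,-0.18]},{"translation": [0,-0.54,0],"twist": [0,0,-0.24]},{"translation": [0,-0.63,0],"twist": [0,0,-0.3]},{"translation": [0,-0.72,0],"twist": [0,0,-0.36]},{"translation": [0,-0.81,0],"twist": [0,0,-0.42]},{"translation": [0,-0.9,0],"twist": [0,0,-0.48]}]}}

```text
t: 22.5
ee_pos: [603.7, -33.5, 253.6]
orientation: [-2.158, -2.283, 0.0]
ft_force: [-0.5, 0.9, -0.3]
width: 27.8
```

>>> {"name": "send_rows", "arguments": {"commands": [{"translation": [0,-0.1,0],"twist": [0,0,-0.06]},{"translation": [0,-0.2,0],"twist": [0,0,-0.12]},{"translation": [0,-0.3,0],"twist": [0,0,-0.12]},{"translation": [0,-0.4,0],"twist": [0,0,-0.12]},{"translation": [0,-0.5,0],"twist": [0,0,-0.12]},{"translation": [0,-0.6,0],"twist": [0,0,-0.12]},{"translation": [0,-0.7,0],"twist": [0,0,-0.12]},{"translation": [0,-0.8,0],"twist": [0,0,-0.12]},{"translation": [0,-0.86,0],"twist": [0,0,-0.12]},{"translation": [0,-0.86,0],"twist": [0,0,-0.12]}]}}

```text
t: 23.5
ee_pos: [603.7, -119.6, 253.7]
orientation: [2.224, 2.219, 0.0]
ft_force: [1.0, 0.9, -0.3]
width: 27.8
```

>>> {"name": "send_rows", "arguments": {"commands": [{"translation": [0,0,0.1],"twist": [0,0,0]},{"translation": [0,0,0.2],"twist": [0,0,0]},{"translation": [0,0.1,0.3],"twist": [0,0,0]},{"translation": [0,0.2,0.4],"twist": [0,0,0]},{"translation": [0,0.3,0.5],"twist": [0,0,0]},{"translation": [-0.05,0.45,0.6],"twist": [0,0,0]},{"translation": [-0.1,0.6,0.7],"twist": [0,0,0]},{"translation": [-0.15,0.75,0.8],"twist": [0,0,0]},{"translation": [-0.2,0.9,0.9],"twist": [0,0,0]},{"translation": [-0.25,1,1],"twist": [0,0,0]}]}}

```text
t: 24.5
ee_pos: [578.1, -17.1, 354.5]
orientation: [-2.221, -2.221, -0.0]
ft_force: [1.1, -0.2, 0.6]
width: 27.9
```

>>> {"name": "send_rows", "arguments": {"commands": [{"translation": [-0.1,0.1,0],"twist": [0,0,0]},{"translation": [-0.2,0.2,0],"twist": [0,0,0]},{"translation": [-0.3,0.3,0],"twist": [0,0,0]},{"translation": [-0.4,0.4,0],"twist": [0,0,0]},{"translation": [-0.5,0.5,0],"twist": [0,0,0]},{"translation": [-0.6,0.6,0],"twist": [0,0,0]},{"translation": [-0.7,0.7,0],"twist": [0,0,0]},{"translation": [-0.8,0.8,0],"twist": [0,0,0]},{"translation": [-0.9,0.9,0],"twist": [0,0,0]},{"translation": [-1,1,0],"twist": [0,0,0]}]}}

```text
t: 25.5
ee_pos: [477.9, 82.1, 353.7]
orientation: [2.222, 2.22, 0.0]
ft_force: [1.1, -0.5, -0.1]
width: 27.9
```

```bash
python3 look.py top 8
```

```text
{'t': 25.5, 'qpos': [0.146, 0.292, 1.974, -0.0, 0.875, 0.147], 'ee_pos': [477.853, 82.088, 353.715], 'ft_force': [1.103, -0.488, -0.051], 'width': 27.883}
```

View pics/top8.png

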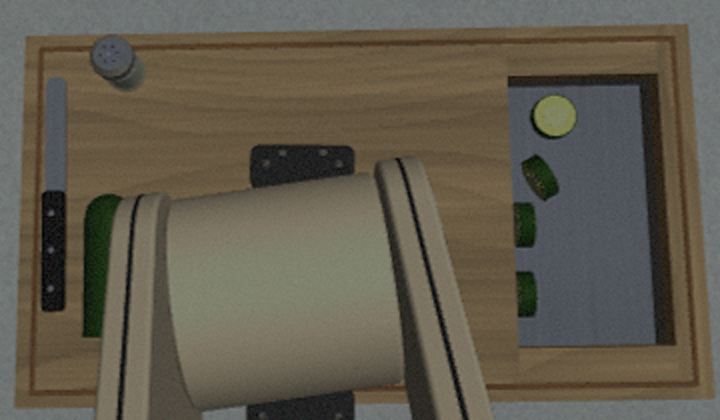

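All four slices are in the pan, but three stand on edge. Two of them, at crop (525,225) and (525,293), are close to the near edge. I need to check whether their origins lie within the 72 mm limit, so I'll measure the pan numerically.

```bash
python3 - <<'E'
from h import *
import pickle
im=pickle.load(open("top8.pkl","rb"));I=im["img"].astype(int)
for r in(255,262,268,290,296,302):
    print(r,[tuple(I[r,c]) .__repr__().replace('np.int64','') for c in range(412,434)])
th=0.0167;yv=np.array([-np.sin(th),np.cos(th)])
e=[ray(im,uv,66) for uv in((160+507/2,150+77/2),(160+519/2,150+347/2))];print("edge",e)
ed=(e[1]-e[0])[:2];ed/=np.linalg.norm(ed);n=np.array([ed[1],-ed[0]]);n*=np.sign(n[1])
for nm,uv in(("C",(428,262)),("D",(428.5,296)),("wallpt floor-left",(417,270))):
    for z in(5,26,47):
        p=ray(im,uv,z);print(nm,z,p,"y_open",(67.5+(p-e[0])[:2]@n).round(1))
E
```

```text
255 ['((108), (95), (71))', '((105), (90), (69))', '((106), (94), (68))', '((99), (85), (66))', '((81), (73), (57))', '((36), (40), (27))', '((47), (51), (35))', '((45), (56), (31))', '((27), (44), (22))', '((16), (41), (11))', '((27), (43), (22))', '((14), (36), (11))', '((18), (42), (12))', '((25), (42), (23))', '((16), (37), (12))', '((60), (68), (67))', '((84), (89), (95))', '((81), (85), (90))', '((80), (84), (90))', '((84), (86), (93))', '((83), (84), (90))', '((81), (90), (93))']
262 ['((104), (88), (66))', '((107), (92), (69))', '((104), (91), (67))', '((109), (90), (68))', '((95), (80), (61))', '((55), (50), (38))', '((47), (44), (31))', '((46), (50), (33))', '((41), (53), (29))', '((23), (45), (12))', '((18), (45), (18))', '((30), (50), (29))', '((21), (45), (15))', '((36), (52), (28))', '((5), (36), (7))', '((40), (54), (30))', '((72), (83), (74))', '((81), (87), (93))', '((80), (84), (93))', '((84), (87), (93))', '((79), (83), (89))', '((82), (85), (92))']
268 ['((106), (92), (71))', '((105), (88), (67))', '((108), (92), (67))', '((107), (93), (70))', '((97), (82), (61))'
[... 1616 characters left out ...]
, (16))', '((24), (40), (13))', '((10), (36), (10))', '((19), (39), (12))', '((23), (37), (15))', '((56), (63), (63))', '((84), (87), (96))', '((78), (83), (91))', '((73), (80), (86))', '((82), (83), (89))', '((79), (82), (88))']
edge [array([663.1, -94.8,  66. ]), array([425. , -99.5,  66. ])]
C 5 [ 535.2 -131.5    5. ] y_open 33.3
C 26 [ 533.8 -126.5   26. ] y_open 38.4
C 47 [ 532.4 -121.6   47. ] y_open 43.3
D 5 [ 471.4 -130.6    5. ] y_open 35.5
D 26 [ 471.6 -125.7   26. ] y_open 40.4
D 47 [ 471.9 -120.8   47. ] y_open 45.3
wallpt floor-left 5 [ 520.  -110.3    5. ] y_open 54.8
wallpt floor-left 26 [ 519.  -105.9   26. ] y_open 59.2
wallpt floor-left 47 [ 518.  -101.5   47. ] y_open 63.7
```

The front faces of the on-edge slices lie at y_open of about 38–45 mm, so even their rear faces are near 60 mm, inside the 72 mm limit. I'll move the arm away, let things settle, and check that nothing is moving.

>>> {"name": "send_rows", "arguments": {"commands": [{"translation": [-0.1,0.1,0.05],"twist": [0,0,0]},{"translation": [-0.2,0.2,0.1],"twist": [0,0,0]},{"translation": [-0.3,0.3,0.15],"twist": [0,0,0]},{"translation": [-0.4,0.4,0.2],"twist": [0,0,0]},{"translation": [-0.5,0.5,0.25],"twist": [0,0,0]},{"translation": [-0.6,0.6,0.3],"twist": [0,0,0]},{"translation": [-0.7,0.7,0.35],"twist": [0,0,0]},{"translation": [-0.8,0.8,0.4],"twist": [0,0,0]},{"translation": [-0.9,0.9,0.45],"twist": [0,0,0]},{"translation": [-1,1,0.5],"twist": [0,0,0]}]}}

```text
t: 26.55
ee_pos: [377.8, 182.1, 404.1]
orientation: [2.222, 2.22, 0.0]
ft_force: [0.1, -0.4, -0.4]
width: 27.4
```

>>> {"name": "send_rows", "arguments": {"commands": [{"translation": [-0.05,0.1,0],"twist": [0,0,0]},{"translation": [-0.1,0.2,0],"twist": [0,0,0]},{"translation": [-0.15,0.3,0],"twist": [0,0,0]},{"translation": [-0.2,0.4,0],"twist": [0,0,0]},{"translation": [-0.25,0.5,0],"twist": [0,0,0]},{"translation": [-0.3,0.6,0],"twist": [0,0,0]},{"translation": [-0.35,0.7,0],"twist": [0,0,0]},{"translation": [-0.4,0.8,0],"twist": [0,0,0]},{"translation": [-0.45,0.9,0],"twist": [0,0,0]},{"translation": [-0.5,1,0],"twist": [0,0,0]}]}}

```text
t: 27.55
ee_pos: [328.3, 282.1, 403.7]
orientation: [-2.223, -2.22, -0.0]
ft_force: [-0.4, 0.6, 0.8]
width: 27.6
```

```bash
python3 look.py top 9; python3 - <<'E'
from h import *
import pickle
a=pickle.load(open("top8.pkl","rb"))["img"];b=pickle.load(open("top9.pkl","rb"))["img"];z=pickle.load(open("top0.pkl","rb"))["img"]
s=(slice(185,325),slice(412,500));d=cv2.absdiff(cv2.blur(a[s],(3,3)),cv2.blur(b[s],(3,3))).max(2);print("pan change max",d.max(),(d>20).sum())
for n,r in(("jar",(235,285,300,350)),("knife/cuc",(180,325,175,232)),("salt",(162,200,200,235))):
    q=(slice(r[0],r[1]),slice(r[2],r[3]));d=cv2.absdiff(cv2.blur(z[q],(3,3)),cv2.blur(b[q],(3,3))).max(2);print(n,d.max(),(d>25).sum())
o=cv2.resize(b[150:360,160:520,::-1],(514,300),interpolation=3);p=cv2.resize(b[180:330,405:505,::-1],(200,300),interpolation=3)
cv2.imwrite("pics/fin.png",np.hstack([o,p]))
E
```

```text
{'t': 27.55, 'qpos': [0.682, 0.138, 2.036, 0.0, 0.968, 0.683], 'ee_pos': [328.254, 282.129, 403.676], 'ft_force': [-0.441, 0.571, 0.755], 'width': 27.56}
pan change max 9 0
jar 7 0
knife/cuc 9 0
salt 7 0
```

View pics/fin.png

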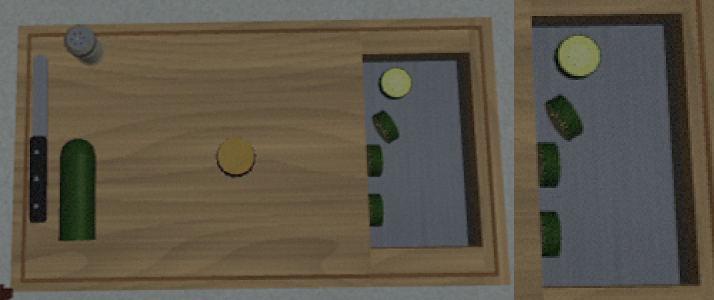

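```bash
python3 -c "
from workcell import ctrl
print(ctrl.close_job())"
```

```text
the job is handed in; nothing more can be done
None
```

All four slices are in the pan, and I handed the job in at about 27.6 s of the 61 s allowed; close_job reports no verdict.

I held the fingertips 28 mm apart as a two-point brush, about 5 mm above the board. I swept the slices out one at a time; the one behind the jar went obliquely round it. The wrist force readings at the end of each move stayed under about 2 N; the force on the slices themselves could not be read.

**Pan:** in the last picture all four slices are inside the opening, and the pan area had not changed over the last 2 s. One lies flat and three came to rest standing on edge. Two of those are close to the near edge. I estimate their rear faces at 60 mm or less along the opening's y, against the 72 mm limit. I judged this from the top camera alone, because the side camera cannot see that part of the pan.

**Other items:** the jar, cucumber end, knife and salt shaker show no change from the first picture, and the arm is clear of everything.

**Checks that disagreed:**
- **Cameras:** they differed by about 6 mm in y throughout, and I used values in between with enough margin.
- **Refused moves:** two early move calls were refused because I left out the twist values, and I resent them with no effect on the scene.

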